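Wedge the spring door of a test dock and take out the module

TASK

Prop the spring-closing door of the white test dock wide open (about square to the dock's front) with the black rubber doorstop wedge, so that the wedge holds it by itself. Then reach in, draw the metal module out through the doorway and set it down gently, upright, on the middle of the grey mat. Leave the door propped open and do not disturb the bottle, the meter or the screwdriver.

Things in the scene. Friction and masses are not known exactly. Their poses are not given: they have to be found in the camera images.
- dock: White sheet-metal test dock fixed to the bench, 152 wide, 170 deep, 144 high (mm), walls 6, floor 8 thick, no sill. Origin on the bench in the middle of its front; local -x points out through the doorway, +y along the front towards the door's free edge, z up; yaw varies.
- roof_edge (a point): Middle of the front lower edge of the dock's roof, 138 mm above the bench. The dock is open on top over the front 95 mm of its depth; the roof (6 thick) covers the rear 75 mm and overhangs the module's back, so the module cannot be lifted until drawn out about 40 mm.
- door (a joint): Door angle (rad): 0 shut, 1.57 square to the front, 1.75 the stop. Its free edge swings out from dock +y towards dock -x. A spring with a damper always shuts it: 0.18 to 0.27 N m, about 1 N at the edge. A wedge slid thin end first under it from its inner side pushes it open and, left there on the bench, holds it by friction.
- door_hinge (a point): Point on the door's upright hinge axis at bench height (dock x = 0, y = -76 mm). The door is a flat aluminium plate 8 thick, 247 mm from this axis to its free edge, underside 18 mm and top 150 mm above the bench; its inner face lies in the plane of the axis.
- door_edge (a point): Point on the door's inner face at its free edge, 84 mm above the bench. Shut, the door sticks out 95 mm past the dock's side wall on the dock's +y side, so it can be pushed open from behind there.
- wedge_center (a point): Black rubber doorstop wedge, loose, 160 long, 36 wide (parallel sides to grip, best near x = -35 mm), about 0.3 kg. Point mid-length, mid-width, 25 mm above its flat underside; local +x points to the thin end (5 high). Top flat, 50 high, for 40 mm at the thick end, then an even slope: 18 high (the gap under the door) at x = +45 mm.
- module_center (a point): Plug-in module, a steel box 110 long, 56 wide, 120 high, 0.3 to 0.65 kg, standing loose on the dock's floor. Point at its centre (60 mm above its underside). Local -x points to its front, towards the doorway, y across its width, z up. About 40 mm are free beside it on either side; its front stands about 20 mm behind the door's inner face.
- mat: Thin grey mat fixed on the bench, 170 (x) by 200 (y) by 3 mm thick. Origin at the centre of its underside.
- dispenser: White bottle, 60 across, 150 high, loose; leave alone. Origin under its centre.
- meter: Black hand meter, 85 by 170 by 40 high, lying loose; leave alone. Origin under its centre.
- driver: Screwdriver lying loose; leave alone.

How it is judged:
By the outcome, as a careful person would: the job done as asked, in the order asked, and still so for the second after the job is handed in, with the robot touching nothing.
It also fails if it takes over 72 s, if anything falls off the work surface, if the arm or the gripper's body presses on something with over 40 N, if the wrist force passes 120 N, or if a joint passes its speed limit or range.

ROBOT

A 6-joint arm with a two-finger parallel gripper is mounted at the origin on the work surface. World frame = base frame: x ahead of the robot, y to its left, z up, the work surface at z = 0. Lengths are in m, angles in rad, forces in N, time in s.
With the tool pointing down it reaches from about 0.3 to 0.875 m from the base axis. Payload 4.2 kg.
Tool frame: the origin (TCP) lies midway between the tips of the shut fingers; the grasp point (between the pads) lies 19 mm behind it; z points along the fingers, y is the line along which they close (so a half turn about z gives the same grasp; the last joint's range is limited). The gripper opens to 85 mm and grips with 20 to 120 N. Pads are 22 mm wide; open, the fingers measure 114 mm over their backs; the gripper's body (76 mm by 85 mm) begins 54 mm behind the grasp point. The pads swing forward as they close: fully open they stand 13 mm farther back than shut.
Start: joints at [-1.356, 0.32, 1.565, -0, 1.257, -0.02], TCP at [0.134, -0.559, 0.231] pointing down, gripper open.
Joint ranges: [-3.11, 3.11], [-0.84, 2.01], [0.21, 2.61], [-1.34, 4.49], [0.05, 2.63], [-2.56, 2.56]. Speed limits (rad/s): [2.57, 2.57, 3.14, 3.14, 3.14, 3.14].

INTERFACE

Orientations are given as a unit quaternion [x, y, z, w].
In Python, from bench import ctrl gives the robot as it stands. The module is installed in compiled form; this text tells all that it offers.
- The arm moves only by the tool step_arm, never from a script. Its argument "steps" is a list that holds one entry, the list of rows, each a list of 4 numbers: the shift along the world's x, y, z in mm, then the turn about the world's z in degrees. A call has 1 to 10 rows; each row shifts and turns the commanded pose from where the row before left it; what a row does not reach is not made up. A row lasts 1/10 s, in which the tool goes at most 50 mm and 8.59 degrees, less where a joint would pass 70% of its speed; a pose out of reach is approached as far as the arm can. A call with a gripper value outside its range is refused whole. "grip" is the finger opening in mm, from 0 to 85.4, set as the call begins (left out, the last holds). The fingers move at their own pace and stop on an object; the grip force is fixed at half the most. Time passes only in rows, so rows that do not move let the fingers close. It gives the time, the measured TCP pose, the force, the opening and the grip force at its end, in the units of the state.
- ctrl.observe(): the state, without advancing time (a new reading comes with each control period).
- ctrl.camera(name): name is "scene" or "top" or "wrist"; returns (picture, depth): 480x640x3 uint8, blue, green, red; 480x640 float32, m along the optical axis (not along the pixel's ray), 0 where there is no reading.
- ctrl.camera_model(name): a dict with "intrinsics" (3x3 intrinsics, pixels), "world_to_cam" (4x4, takes a point from world to camera coordinates); the wrist camera has in their place "tool_from_camera" (4x4, takes a point from camera to tool coordinates, whose origin is the TCP and whose axes are the flange's). Camera axes: x right, y down, z forward; pixel columns grow to the right and rows downward; lengths in m; the calibration is good to about 2 mm. A picture is of the moment at which its call begins: read the wrist's pose just before it. camera_model takes no time and is no camera call.
- ctrl.finish_job(): hands the job in; it is judged then, once.
The state is a dict: "clock": time; "qpos": joint angles; "qvel": joint speeds; "tau": joint torques, N m; "eef_pos": TCP position; "ee_rot": TCP orientation; "wrist_force": force on the tool from outside, world axes, zero at the start; "ft_torque": the same for the moment, N m; "grip_width": finger opening in m; "grip_force": force on a finger pad.
Only numpy, scipy, OpenCV 4.12 (cv2) and the standard library are available. Lean on these libraries where they do the work, as an engineer would, in place of code of your own. Each camera call takes 0.05 s, during which the arm holds its last target. There are 200 camera calls.

## Working session

There is one attempt and no reset: what is moved stays moved. The work goes in short steps, Python scripts to look and compute and a tool call to move; the robot and the scene stay as the last step left them, time stands still between calls to the robot, and variables do not carry over. Pictures are saved under pics/ and viewed, at most 10 in all, crops included, and the job is handed in when it is done.

Besides the shell and the picture viewer there is one more tool, called after ">>>" by a JSON object that holds its "api" and its "payload", one argument or row to a line. step_arm: Moves the arm, as the interface text tells. Its arguments: {"type":"object","properties":{"steps":{"type":"array"},"grip":{"type":"number"}},"required":["steps"]}

```bash
mkdir -p pics
cat > h.py <<'E'
import numpy as np, cv2
from bench import ctrl
def snap(n):
    im,d=ctrl.camera(n); m=ctrl.camera_model(n); return im,d,np.array(m["intrinsics"]),np.array(m.get("world_to_cam")) if "world_to_cam" in m else m
def cloud(d,K,W):
    v,u=np.indices(d.shape); p=np.stack([(u-K[0,2])/K[0,0]*d,(v-K[1,2])/K[1,1]*d,d],-1)
    C=np.linalg.inv(W); return p@C[:3,:3].T+C[:3,3]
def ray(u,v,K,W,z):
    C=np.linalg.inv(W); r=C[:3,:3]@np.array([(u-K[0,2])/K[0,0],(v-K[1,2])/K[1,1],1]); t=(z-C[2,3])/r[2]; return C[:3,3]+t*r
E
python3 - <<'E'
from h import *
s=ctrl.observe(); print({k:np.round(v,3).tolist() for k,v in s.items()})
for n in("scene","top"):
    im,d,K,W=snap(n); cv2.imwrite(f"pics/{n}0.png",im); np.savez(f"{n}0.npz",im=im,d=d,K=K,W=W); print(n,K.round(1).tolist(),np.linalg.inv(W).round(3).tolist(),(d==0).mean())
E
```

```text
{'clock': 0.0, 'qpos': [-1.356, 0.32, 1.566, -0.0, 1.257, -0.02], 'qvel': [-0.001, 0.002, 0.0, 0.001, 0.002, -0.0], 'tau': [-0.001, -41.552, -23.416, -0.0, 0.008, -0.0], 'eef_pos': [0.134, -0.559, 0.23], 'ee_rot': [0.993, 0.117, -0.0, -0.001], 'wrist_force': [0.134, -0.027, -0.561], 'ft_torque': [-0.003, -0.037, 0.013], 'grip_force': 0.0, 'grip_width': 0.085}
scene [[438.4, 0.0, 315.7], [0.0, 438.4, 236.0], [0.0, 0.0, 1.0]] [[-0.416, 0.643, -0.643, 1.224], [0.909, 0.302, -0.287, 0.18], [0.01, -0.704, -0.71, 0.816], [0.0, 0.0, 0.0, 1.0]] 0.0040462239583333335
top [[547.6, 0.0, 308.6], [0.0, 547.6, 243.3], [0.0, 0.0, 1.0]] [[0.006, -0.983, 0.185, 0.356], [-1.0, -0.003, 0.016, -0.108], [-0.015, -0.185, -0.983, 1.389], [0.0, 0.0, 0.0, 1.0]] 0.003977864583333333
```

View pics/top0.png

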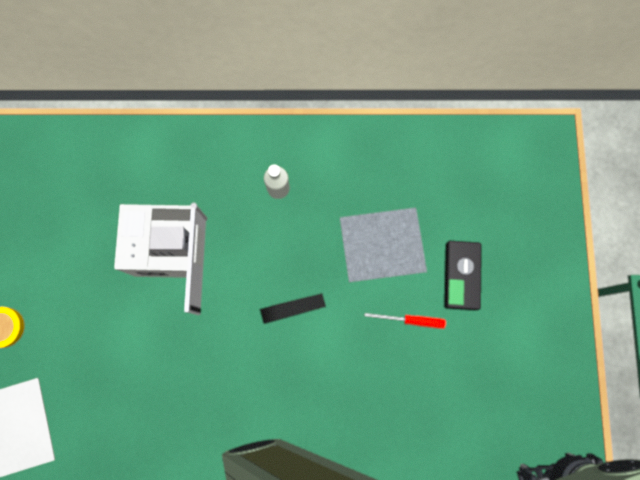

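View pics/scene0.png

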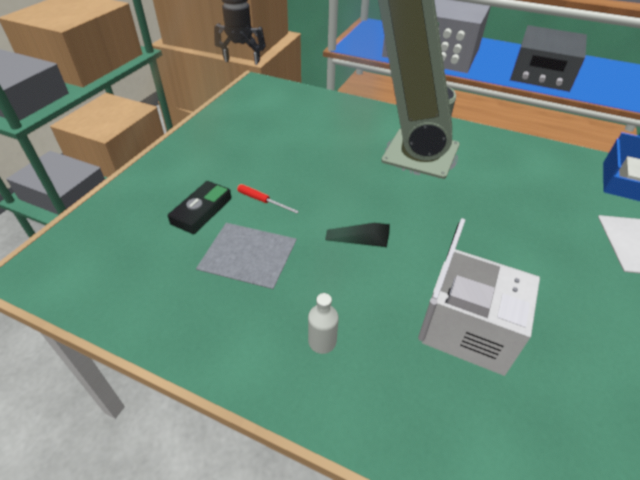

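The top view shows the dock at left, around (155,240), with its door facing right and the free edge near the robot at (192,308). The wedge is at (292,308), the mat at (383,244), the bottle at (277,180), the meter at (463,275) and the driver at (405,320). In the scene view the wedge's thick end is on the right at (388,235) and its thin end at (328,237). Next I'll measure them.

```bash
cat > m.py <<'E'
from h import *
def box(P):
    r=cv2.minAreaRect((P[:,:2]*1000).astype(np.float32)); return [np.round(x,1) for x in r],len(P)
def sel(n,lo,hi,x,y):
    f=np.load(n); C=cloud(f["d"],f["K"],f["W"]); m=(C[...,2]>lo)&(C[...,2]<hi)&(C[...,0]>x[0])&(C[...,0]<x[1])&(C[...,1]>y[0])&(C[...,1]<y[1])&(f["d"]>0)
    return C,m,f
if __name__=="__main__":
    for n in("top0.npz","scene0.npz"):
        print(n); f=np.load(n)
        C,_,_=sel(n,0,1,(0,1),(-1,1)); g=(C[...,0]>.3)&(C[...,0]<.8)&(abs(C[...,1])<.4)&(abs(C[...,2])<.01); print("bench z",np.median(C[g][:,2]))
        D=lambda *a:sel(n,*a)[:2]
        C,m=D(.139,.1475,(.3,.9),(.0,.5)); print("roof144",box(C[m]))
        C,m=D(.1475,.156,(.3,.9),(.0,.5)); m=m; print("door top",box(C[m]))
        C,m=D(.122,.134,(.3,.9),(.0,.5)); hsv=cv2.cvtColor(f["im"],cv2.COLOR_BGR2HSV); print("module",box(C[m]))
        C,m=D(.04,.06,(.3,.6),(-.15,.1)); print("wedge thick",box(C[m]))
        C,m=D(.006,.06,(.3,.6),(-.15,.1)); print("wedge",box(C[m]))
        C,m=D(.02,.2,(.5,.9),(-.1,.05)); print("bottle",box(C[m]))
        C,m=D(.02,.06,(.3,.7),(-.5,-.25)); print("meter",box(C[m]))
        gm=(hsv[...,1]<50)&(hsv[...,2]>60)&(hsv[...,2]<190); m=gm&(C[...,2]<.012)&(C[...,2]>-.01)&(C[...,0]>.4)&(C[...,0]<.75)&(C[...,1]<-.05)&(C[...,1]>-.35)
        m=cv2.morphologyEx(m.astype(np.uint8),cv2.MORPH_OPEN,np.ones((5,5)))>0; print("mat",box(C[m]))
        # image-based wedge outline
        C,m=D(.004,.06,(.3,.6),(-.15,.1)); dk=((hsv[...,2]<45)&(C[...,0]>.3)&(C[...,0]<.6)&(abs(C[...,1]+.03)<.12)).astype(np.uint8)
        c=max(cv2.findContours(dk,0,1)[0],key=cv2.contourArea); q=cv2.approxPolyDP(c,3,True)[:,0]; print("dark poly",[(p.tolist(),(ray(*p,f["K"],f["W"],0)[:2]*1000).round().tolist(),(ray(*p,f["K"],f["W"],.05)[:2]*1000).round().tolist()) for p in q])
E
python3 m.py
```

```text
top0.npz
bench z -0.00018566205148418113
roof144 ([array([669.4, 205.6]), array([271.7, 390.6]), np.float64(60.4)], 2168)
door top ([array([665. , 204.1]), array([265.6, 388.8]), np.float64(60.4)], 627)
module ([array([643.5, 183.4]), array([209.6, 374.4]), np.float64(60.6)], 1033)
wedge thick ([array([439. ,  -7.1]), array([36.1, 74.5]), np.float64(16.1)], 415)
wedge ([array([450.2, -24.5]), array([298. , 248.9]), np.float64(0.2)], 1127)
bottle ([array([761. ,  -5.3]), array([53.7, 59.1]), np.float64(11.1)], 624)
meter ([array([ 487. , -427.4]), array([160.4, 288.7]), np.float64(48.6)], 2362)
mat ([array([ 615.6, -268.9]), array([169.9, 184.9]), np.float64(7.8)], 4331)
dark poly [([272, 307], [454.0, 5.0], [450.0, 1.0]), ([261, 310], [446.0, 33.0], [443.0, 28.0]), ([264, 321], [419.0, 25.0], [416.0, 20.0]), ([273, 319], [424.0, 2.0], [421.0, -2.0])]
scene0.npz
bench z 0.001743956351142495
roof144 ([array([669.6, 209.3]), array([269.7, 384.8]), np.float64(62.1)], 2762)
door top ([array([667.4, 203.8]), array([266. , 390.8]), np.float64(60.6)], 810)
module ([array([597.6, 143.3]), array([273.8, 365.7]), np.float64(14.6)], 1649)
wedge thick ([array([440. ,  -9.6]), array([39.9, 74.8]), np.float64(15.4)], 361)
wedge ([array([443.8, -25.5]), array([262.4, 238.8]), np.float64(5.0)], 1140)
bottle ([array([773.1,  -3.8]), array([46.4, 58.8]), np.float64(20.7)], 1320)
meter ([array([ 498.5, -444.6]), array([137.2, 261.1]), np.float64(59.5)], 1591)
mat ([array([ 615.4, -268.1]), array([173.2, 182.5]), np.float64(7.7)], 3526)
dark poly [([387, 225], [367.0, 7.0], [419.0, 18.0]), ([380, 230], [393.0, -4.0], [444.0, 7.0]), ([381, 238], [420.0, 8.0], [470.0, 19.0]), ([371, 243], [449.0, -9.0], [496.0, 2.0]), ([385, 245], [440.0, 26.0], [488.0, 35.0])]
```

```bash
cat > m2.py <<'E'
from m import *
f=np.load("top0.npz"); C=cloud(f["d"],f["K"],f["W"]); hsv=cv2.cvtColor(f["im"],cv2.COLOR_BGR2HSV); C[...,2]+=.0002
def pix(m,u0,u1,v0,v1):
    k=np.zeros(m.shape,bool); k[v0:v1,u0:u1]=1; return C[m&k]
z=C[...,2]
for nm,lo,hi,r in [("roof",.141,.147,(112,160,200,275)),("walls+roof",.141,.147,(112,200,200,280)),("door",.1475,.153,(180,212,195,315)),("module",.124,.132,(146,190,215,260)),("wedge40",.04,.056,(250,335,285,330)),("wedge",.007,.056,(250,335,285,330)),("bottle",.03,.14,(255,300,155,205))]:
    P=pix((z>lo)&(z<hi),*r); c,(w,h),a=cv2.minAreaRect((P[:,:2]*1000).astype(np.float32)); print(nm,np.round(c,1),round(w,1),round(h,1),round(a,1),len(P),np.median(P[:,2]).round(4))
    if nm in("door","wedge","module"): 
        l=cv2.fitLine((P[:,:2]*1000).astype(np.float32),cv2.DIST_L2,0,.01,.01).ravel(); print("  line",l.round(3),np.degrees(np.arctan2(l[1],l[0])).round(1))
    if nm=="wedge": print("  slope corr", np.polyfit(P[:,1],P[:,2],1))
E
python3 m2.py
python3 - <<'E'
import cv2
im=cv2.imread('pics/top0.png')[190:330,100:340]; cv2.imwrite('pics/c.png',cv2.resize(im,None,fx=3.3,fy=3.3,interpolation=cv2.INTER_CUBIC))
E
```

```text
roof [605.6 307.4] 104.5 153.0 90.0 1572 0.1441
walls+roof [599.1 269.2] 180.6 180.8 88.4 1771 0.1442
door [558.2 184.9] 249.1 30.9 4.2 306 0.1498
  line [ 1.00000e+00 -9.00000e-03  5.56645e+02  1.85436e+02] -0.5
module [607.5 247.1] 80.7 56.1 89.8 682 0.1279
  line [ 1.70000e-02 -1.00000e+00  6.07357e+02  2.47923e+02] -89.0
wedge40 [439.   -7.1] 36.1 74.5 16.1 415 0.0484
wedge [465.9 -42.2] 93.8 216.0 7.2 977 0.0351
  line [ 2.6600e-01 -9.6400e-01  4.4895e+02 -4.3303e+01] -74.6
  slope corr [0.28548514 0.04583509]
bottle [761.   -5.3] 53.7 59.1 11.1 489 0.0985
```

View pics/c.png

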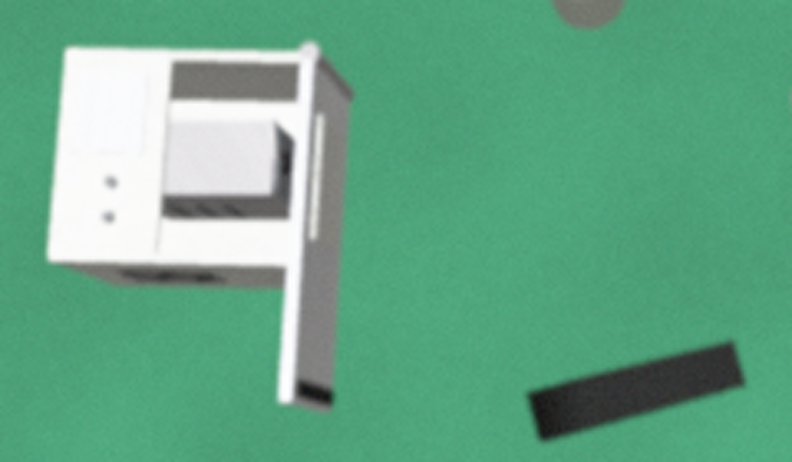

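Run:
```python
from h import *
f=np.load("top0.npz")
def R(n,z,*pts):
    P=[ray(a/3.3+100-.35,b/3.3+190-.35,f["K"],f["W"],z)[:2]*1000 for a,b in pts]; print(n,[p.round(1).tolist() for p in P],[round(np.degrees(np.arctan2(*(P[i+1]-P[i])[::-1])),1) for i in range(len(P)-1)],[round(np.linalg.norm(P[i+1]-P[i])) for i in range(len(P)-1)])
R("roof",.144,(66,48),(48,261),(158,262),(172,60))
R("door",.15,(299,50),(279,402),(294,404),(317,50))
R("module",.128,(164,121),(275,122),(273,196),(164,195))
R("walltop",.144,(66,48),(300,51)); R("wallbot",.144,(48,261),(288,267))
R("wedge ground",0,(744,386),(541,440)); R("wedge top50",.05,(528,393),(541,440)); R("thin",.005,(734,342),(744,386))
```

```text
roof [[683.3, 357.7], [529.8, 359.5], [529.4, 282.3], [674.6, 281.1]] [np.float64(179.3), np.float64(-90.3), np.float64(-0.5)] [154, 77, 145]
door [[680.6, 189.1], [432.3, 191.4], [431.0, 181.0], [680.6, 176.3]] [np.float64(179.5), np.float64(-97.2), np.float64(-1.1)] [248, 10, 250]
module [[633.6, 289.2], [633.1, 209.2], [579.3, 208.0], [579.7, 285.9]] [np.float64(-90.4), np.float64(-178.7), np.float64(89.7)] [80, 54, 78]
walltop [[683.3, 357.7], [681.4, 189.8]] [np.float64(-90.6)] [168]
wallbot [[529.8, 359.5], [526.2, 191.1]] [np.float64(-91.2)] [168]
wedge ground [[455.5, -128.8], [413.8, 25.9]] [np.float64(105.1)] [160]
wedge top50 [[446.0, 31.4], [411.7, 21.1]] [np.float64(-163.2)] [36]
thin [[488.7, -121.0], [455.2, -128.7]] [np.float64(-167.1)] [34]
```

>>> {"api": "step_arm", "payload": {
  "steps": [
    [[20,34,-6,5.8],[20,34,-6,5.8],[20,34,-6,5.8],[20,34,-6,5.8],[20,34,-6,5.8],[20,34,-6,5.8],[20,34,-6,5.8],[20,34,-6,5.8],[20,34,-6,5.8],[20,34,-6,5.8]]
  ]
}}

```text
clock: 1.1
eef_pos: [0.3341, -0.2177, 0.171]
ee_rot: [0.811, 0.585, -0.0, -0.0]
wrist_force: [-0.2, -1.1, -0.1]
grip_width: 0.0855
grip_force: 0.0
```

>>> {"api": "step_arm", "payload": {
  "steps": [
    [[15,28,-6,4.2],[15,28,-6,4.2],[15,28,-6,4.2],[15,28,-6,4.2],[15,28,-6,4.2],[12,24,-6,4.2],[10,20,-6,4.2],[7,15,-6,4.2],[3,3,-3,0.3],[0,0,0,0]]
  ]
}}

```text
clock: 2.1
eef_pos: [0.4405, -0.0171, 0.1198]
ee_rot: [0.606, 0.795, -0.0, -0.0]
wrist_force: [0.2, -0.4, 0.0]
grip_width: 0.0851
grip_force: 0.0
```

Run:
```python
from h import *
from scipy.spatial.transform import Rotation as R
s=ctrl.observe(); T=np.eye(4); T[:3,:3]=R.from_quat(s["ee_rot"]).as_matrix(); T[:3,3]=s["eef_pos"]
im,d=ctrl.camera("wrist"); m=ctrl.camera_model("wrist"); K=np.array(m["intrinsics"]); X=T@np.array(m["tool_from_camera"]); W=np.linalg.inv(X)
print(s["eef_pos"].round(4) if hasattr(s["eef_pos"],"round") else s["eef_pos"],s["qpos"],np.degrees(np.arctan2(T[1,1],T[0,1])))
cv2.imwrite("pics/w1.png",im); np.savez("w1.npz",im=im,d=d,K=K,W=W)
C=cloud(d,K,W); z=C[...,2]
for lo,hi in((.045,.056),(.012,.056)):
    k=((z>lo)&(z<hi)&(d>0)&(im.max(2)<90)).astype(np.uint8); n,L,S,_=cv2.connectedComponentsWithStats(k); i=1+S[1:,4].argmax(); P=C[L==i]
    print(S[i],[np.round(x,1) for x in cv2.minAreaRect((P[:,:2]*1000).astype(np.float32))])
```

```text
[ 0.4405 -0.0171  0.1198] [-6.47143467e-02  2.22442022e-01  2.02062544e+00 -2.97782499e-04
  8.99832240e-01 -3.32338867e-01] 15.344379929588982
[ 292  183   56   80 4181] [array([ 4.366e+02, -2.000e-01]), array([35.6, 54.9]), np.float64(15.9)]
[ 292  178   56  168 8294] [array([448.6, -42.4]), array([ 35.7, 142.7]), np.float64(16.0)]
```

View pics/w1.png

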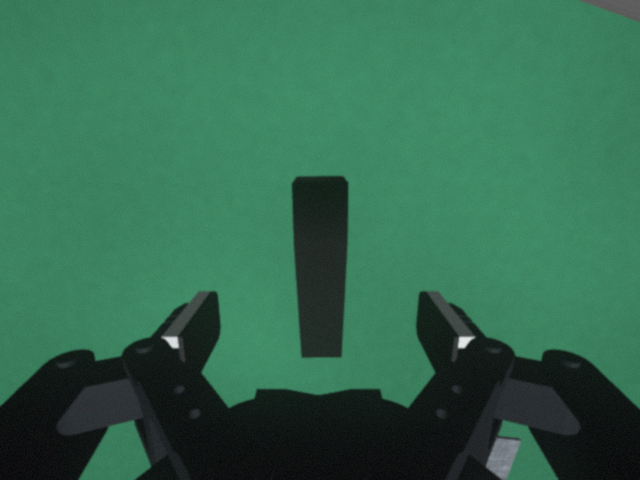

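The wrist view shows the wedge standing centred between the fingers: thick end at (320,180), thin end at (320,355). I'll go down and grip it.

>>> {"api": "step_arm", "payload": {
  "steps": [
    [[1,-1,-20,0.7],[0,0,-25,0],[0,0,-25,0],[0,0,-20,0],[0,0,-12,0],[0,0,-7,0],[0,0,0,0]]
  ]
}}

```text
clock: 2.85
eef_pos: [0.4412, -0.0188, 0.011]
ee_rot: [0.602, 0.798, -0.0, -0.001]
wrist_force: [-0.8, -0.1, -0.5]
grip_width: 0.0855
grip_force: 0.0
```

>>> {"api": "step_arm", "payload": {
  "steps": [
    [[0,0,0,0],[0,0,0,0],[0,0,0,0],[0,0,0,0],[0,0,0,0],[0,0,0,0]]
  ],
  "grip": 20
}}

```text
clock: 3.45
eef_pos: [0.4425, -0.0182, 0.0121]
ee_rot: [0.601, 0.799, 0.0, 0.001]
wrist_force: [0.2, 0.2, 5.3]
grip_width: 0.0351
grip_force: 60.3
```

>>> {"api": "step_arm", "payload": {
  "steps": [
    [[0,0,15,0],[-15,15,15,-3],[-25,30,5,-4],[-25,35,0,-4],[-17,40,0,-4],[0,40,0,-1.8],[0,40,0,0],[0,40,0,0],[0,40,0,0],[0,40,0,0]]
  ]
}}

```text
clock: 4.45
eef_pos: [0.3589, 0.3032, 0.0459]
ee_rot: [0.711, 0.703, -0.001, 0.0]
wrist_force: [-0.4, -1.2, -3.4]
grip_width: 0.0355
grip_force: 60.8
```

>>> {"api": "step_arm", "payload": {
  "steps": [
    [[0,20,0,0],[0,3,0,0],[20,0,0,0],[25,0,0,0],[25,0,0,0],[20,0,0,0],[12,0,0,0],[5,0,0,0],[0,0,0,0]]
  ]
}}

```text
clock: 5.35
eef_pos: [0.4627, 0.3222, 0.0445]
ee_rot: [0.712, 0.702, -0.005, -0.002]
wrist_force: [-5.6, -0.9, -5.9]
grip_width: 0.0351
grip_force: 63.8
```

The tool feels about 5.6 N towards -x, so something may be touching. I'll back off a little and look.

>>> {"api": "step_arm", "payload": {
  "steps": [
    [[-5,0,0,0],[-5,0,0,0],[0,0,0,0]]
  ]
}}

```text
clock: 5.65
eef_pos: [0.4558, 0.3245, 0.0464]
ee_rot: [0.712, 0.703, -0.0, -0.0]
wrist_force: [-0.5, -1.0, -2.7]
grip_width: 0.0354
grip_force: 63.3
```

Run:
```python
from h import *
s=ctrl.observe(); print(s["eef_pos"],s["wrist_force"],np.round(s["qpos"],2))
a,_,_,_=snap("scene"); b,_,_,_=snap("top")
a=cv2.resize(a[60:400,260:600],(400,400)); b=cv2.resize(b[180:420,80:320],(400,400)); cv2.imwrite("pics/p2.png",np.hstack([a,b]))
```

```text
[0.45580339 0.32446048 0.04639945] [-0.54797383 -1.01531099 -2.6577943 ] [ 0.6   0.48  1.84 -0.    0.82  0.61]
```

View pics/p2.png

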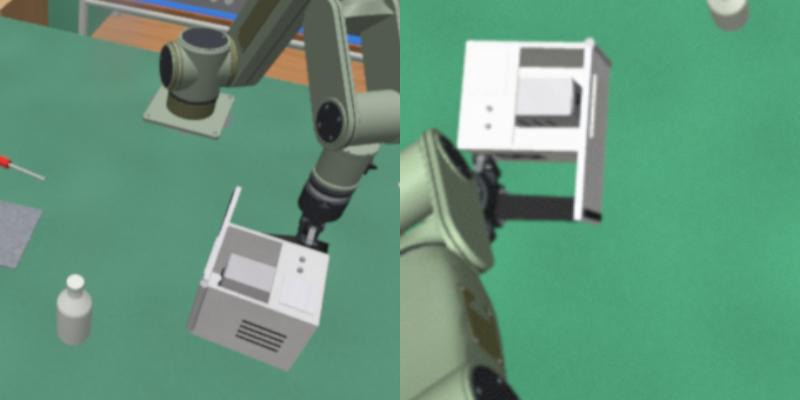

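>>> {"api": "step_arm", "payload": {
  "steps": [
    [[0,0,-12,0],[0,0,-12,0],[0,0,-6,0],[0,0,-3,0],[0,-10,0,0],[0,-15,0,0],[0,-12,0,0],[0,-8,0,0],[0,0,0,0]]
  ]
}}

```text
clock: 6.65
eef_pos: [0.4567, 0.2782, 0.0135]
ee_rot: [0.712, 0.702, -0.0, 0.0]
wrist_force: [0.1, 0.9, -3.5]
grip_width: 0.0354
grip_force: 63.6
```

Run:
```python
import numpy as np
def tcp(th,r):
    a=np.radians(179.2+th); e=np.array([np.cos(a),np.sin(a)]); p=np.array([-e[1],e[0]]); return np.array([680.5,188.5])+r*e-79*p
cur=np.array([456.7,278.2]); 
for i in range(0,24):
    th=4*i; t=tcp(th,224-min(8,i*.5)); print(i,th,t.round(1),(t-cur).round(0)); cur=cur+(t-cur).round(0)
```

```text
0 0 [457.6 270.6] [ 1. -8.]
1 4 [452.9 254.9] [ -5. -15.]
2 8 [449.4 238.9] [ -3. -16.]
3 12 [446.9 222.8] [ -3. -16.]
4 16 [445.6 206.5] [ -1. -17.]
5 20 [445.3 190.3] [ -0. -16.]
6 24 [446.2 174.1] [  1. -16.]
7 28 [448.3 158. ] [  2. -16.]
8 32 [451.4 142.1] [  3. -16.]
9 36 [455.6 126.5] [  4. -16.]
10 40 [460.9 111.3] [  5. -15.]
11 44 [467.1  96.5] [  6. -15.]
12 48 [474.4  82.2] [  8. -14.]
13 52 [482.6  68.5] [  8. -14.]
14 56 [491.8  55.4] [  9. -13.]
15 60 [501.8  43. ] [ 10. -12.]
16 64 [512.6  31.3] [ 11. -12.]
17 68 [524.  20.] [ 11. -11.]
18 72 [536.1   9.5] [ 12. -11.]
19 76 [ 5.489e+02 -2.000e-01] [13. -9.]
20 80 [562.4  -8.9] [14. -9.]
21 84 [576.5 -16.6] [14. -8.]
22 88 [591.  -23.4] [14. -7.]
23 92 [606.  -29.1] [15. -5.]
```

>>> {"api": "step_arm", "payload": {
  "steps": [
    [[0,-8,0,0],[-4,-15,0,4],[-3,-16,0,4],[-3,-16,0,4],[-1,-17,0,4],[0,-16,0,4],[1,-16,0,4],[2,-16,0,4],[3,-16,0,4],[4,-16,0,4]]
  ]
}}

```text
clock: 7.65
eef_pos: [0.4542, 0.1269, 0.0129]
ee_rot: [0.459, 0.889, -0.001, -0.001]
wrist_force: [-1.6, -0.0, -5.1]
grip_width: 0.0354
grip_force: 63.3
```

>>> {"api": "step_arm", "payload": {
  "steps": [
    [[6,-15,0,4],[6,-15,0,4],[8,-14,0,4],[8,-14,0,4],[9,-13,0,4],[10,-12,0,4],[11,-12,0,4],[11,-11,0,4],[12,-11,0,4],[0,0,0,0]]
  ]
}}

```text
clock: 8.65
eef_pos: [0.5367, 0.0096, 0.0127]
ee_rot: [0.164, 0.987, -0.0, -0.001]
wrist_force: [-2.4, -1.5, -5.7]
grip_width: 0.0348
grip_force: 63.0
```

```bash
cat > door.py <<'E'
from h import *
import sys
s=ctrl.observe(); print(np.round(s["eef_pos"],4),np.round(s["wrist_force"],1),np.round(s["qpos"],2))
im,d,K,W=snap("top"); C=cloud(d,K,W); z=C[...,2]+.0002; np.savez(sys.argv[1]+".npz",im=im,d=d,K=K,W=W)
m=((z>.1465)&(z<.154)&(C[...,0]<.75)&(C[...,0]>.42)&(C[...,1]<.185)&(C[...,1]>-.12)&(im.min(2)>150)).astype(np.uint8)
n,L,S,_=cv2.connectedComponentsWithStats(m); i=1+S[1:,4].argmax(); P=C[L==i]*1000
l=cv2.fitLine(P[:,:2].astype(np.float32),cv2.DIST_L2,0,.01,.01).ravel(); a=np.degrees(np.arctan2(l[1],l[0]))
print("door line",l.round(2),"theta",(a-179.2)%180,S[i],cv2.minAreaRect(P[:,:2].astype(np.float32)))
E
python3 door.py d1
```

```text
[0.5367 0.0096 0.0127] [-2.4 -1.5 -5.7] [-0.    0.49  1.93 -0.    0.72 -1.25]
door line [3.2000e-01 9.5000e-01 6.4951e+02 8.8650e+01] theta 72.0311 [192 204  85  29 268] ((648.6356201171875, 85.6473388671875), (206.9188232421875, 11.35174560546875), 71.93086242675781)
```

>>> {"api": "step_arm", "payload": {
  "steps": [
    [[13,-9,0,4],[14,-9,0,4],[14,-8,0,4],[14,-7,0,4],[15,-5,0,4],[0,0,0,0],[0,0,-0.5,0],[0,0,0,0]]
  ]
}}

```text
clock: 9.5
eef_pos: [0.6058, -0.0269, 0.0126]
ee_rot: [-0.011, 1.0, -0.0, -0.001]
wrist_force: [-0.6, -3.1, -5.8]
grip_width: 0.0352
grip_force: 63.3
```

```bash
python3 door.py d2
```

```text
[ 0.6058 -0.0269  0.0126] [-0.6 -3.1 -5.8] [-0.06  0.58  1.76 -0.    0.81 -1.65]
door line [ 3.0000e-02 -1.0000e+00  6.8388e+02  1.2486e+02] theta 92.26041 [194 202  52   7 171] ((684.6932983398438, 121.05125427246094), (14.27523422241211, 120.16991424560547), 4.381041049957275)
```

>>> {"api": "step_arm", "payload": {
  "steps": [
    [[0,0,-0.5,0],[0,0,-0.5,0],[0,0,0,0]]
  ]
}}

```text
clock: 9.85
eef_pos: [0.6066, -0.0269, 0.0122]
ee_rot: [-0.011, 1.0, 0.0, 0.0]
wrist_force: [-2.6, 0.0, -2.7]
grip_width: 0.0353
grip_force: 63.7
```

>>> {"api": "step_arm", "payload": {
  "steps": [
    [[0,0,0,0],[0,0,0,0],[0,0,0,0],[0,0,0,0]]
  ],
  "grip": 65
}}

```text
clock: 10.25
eef_pos: [0.6074, -0.0272, 0.0123]
ee_rot: [-0.011, 1.0, 0.0, 0.001]
wrist_force: [-0.5, -0.2, -0.2]
grip_width: 0.0649
grip_force: 0.0
```

>>> {"api": "step_arm", "payload": {
  "steps": [
    [[0,0,5,0],[0,0,15,0],[0,0,25,0],[0,0,30,0],[-10,0,40,0],[-10,0,40,0],[0,0,20,0],[0,0,0,0]]
  ]
}}

```text
clock: 11.05
eef_pos: [0.5887, -0.0274, 0.1912]
ee_rot: [-0.011, 1.0, -0.0, 0.004]
wrist_force: [-0.1, 0.4, 0.2]
grip_width: 0.065
grip_force: 0.0
```

```bash
python3 door.py d3
python3 - <<'E'
import cv2,numpy as np
im=np.load('d3.npz')['im'][180:360,90:390]; cv2.imwrite('pics/p3.png',cv2.resize(im,None,fx=2.6,fy=2.6,interpolation=cv2.INTER_CUBIC))
E
```

```text
[ 0.5887 -0.0274  0.1912] [-0.1  0.4  0.2] [-0.07  0.37  1.6   0.    1.17 -1.66]
door line [ 3.0000e-02 -1.0000e+00  6.8354e+02  1.4422e+02] theta 92.346985 [192 202  37   7 124] ((681.2950439453125, 142.54966735839844), (14.656545639038086, 84.10981750488281), 0.9968680143356323)
```

View pics/p3.png

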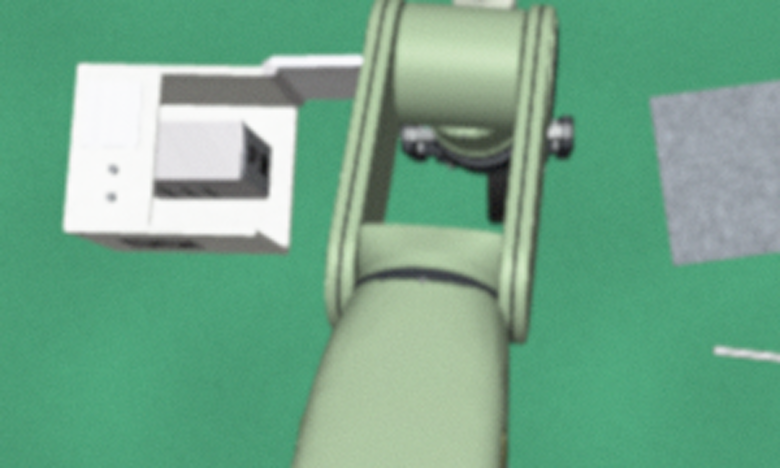

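The door stays open at 92° with the wedge released; in the crop the wedge shows at (497,190) and the module at (200,155). I'll move over the module.

>>> {"api": "step_arm", "payload": {
  "steps": [
    [[0,10,2,-8],[2,20,2,-8],[2,25,2,-8],[2,28,2,-8],[2,28,0,-8],[2,28,0,-8],[2,28,0,-8],[2,28,0,-8],[2,28,0,-8],[1,25,0,-8]]
  ],
  "grip": 78
}}

```text
clock: 12.1
eef_pos: [0.603, 0.2219, 0.1925]
ee_rot: [0.636, 0.771, -0.002, -0.001]
wrist_force: [-0.5, 0.9, -0.0]
grip_width: 0.0779
grip_force: 0.0
```

>>> {"api": "step_arm", "payload": {
  "steps": [
    [[1,15,0,-8],[0,6,0,-4],[0,3,0,0],[0,0,0,0],[0,0,0,0]]
  ]
}}

```text
clock: 12.6
eef_pos: [0.6045, 0.2442, 0.194]
ee_rot: [0.711, 0.703, -0.001, -0.0]
wrist_force: [-0.0, -0.1, 0.1]
grip_width: 0.078
grip_force: 0.0
```

Run:
```python
from h import *
from scipy.spatial.transform import Rotation as R
s=ctrl.observe(); T=np.eye(4); T[:3,:3]=R.from_quat(s["ee_rot"]).as_matrix(); T[:3,3]=s["eef_pos"]
im,d=ctrl.camera("wrist"); m=ctrl.camera_model("wrist"); K=np.array(m["intrinsics"]); W=np.linalg.inv(T@np.array(m["tool_from_camera"]))
print(s["eef_pos"].round(4),np.round(s["qpos"],2),"ydir",np.degrees(np.arctan2(T[1,1],T[0,1])))
cv2.imwrite("pics/w2.png",im); C=cloud(d,K,W); z=C[...,2]
k=((z>.122)&(z<.134)&(d>0)&(abs(C[...,0]-.606)<.05)&(C[...,1]>.18)&(C[...,1]<.29)).astype(np.uint8); n,L,S,_=cv2.connectedComponentsWithStats(k); i=1+S[1:,4].argmax(); P=C[L==i]
print(S[i],np.median(P[:,2]),[np.round(x,1) for x in cv2.minAreaRect((P[:,:2]*1000).astype(np.float32))],P.min(0),P.max(0))
```

```text
[0.6045 0.2442 0.194 ] [ 0.37  0.46  1.43 -0.    1.25  0.38] ydir -0.7087893082123901
[ 280  200   88  103 8545] 0.12801942369934816 [array([607.8, 242.1]), array([73.9, 56.3]), np.float64(89.8)] [0.57973182 0.20513166 0.12289509] [0.63601836 0.27916283 0.13041627]
```

View pics/w2.png

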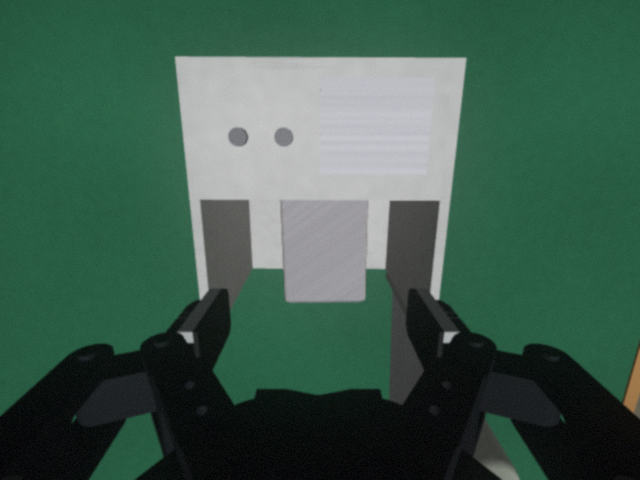

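The wrist view shows the module top at (280–367, 200–302) and the fingers straddling it. It needs 3 mm in x, then down.

>>> {"api": "step_arm", "payload": {
  "steps": [
    [[3,2,-10,0.4],[0,0,-20,0],[0,0,-20,0],[0,0,-20,0],[0,0,-18,0],[0,0,-12,0],[0,0,-6,0],[0,0,-2,0],[0,0,0,0]]
  ]
}}

```text
clock: 13.55
eef_pos: [0.6075, 0.2464, 0.0876]
ee_rot: [0.709, 0.705, -0.0, 0.0]
wrist_force: [-2.7, -2.2, 2.2]
grip_width: 0.0779
grip_force: 1.6
```

>>> {"api": "step_arm", "payload": {
  "steps": [
    [[0,0,0,0],[0,0,0,0],[0,0,0,0],[0,0,0,0],[0,0,0,0],[0,0,0,0]]
  ],
  "grip": 40
}}

```text
clock: 14.15
eef_pos: [0.6087, 0.247, 0.0876]
ee_rot: [0.709, 0.705, 0.001, 0.001]
wrist_force: [2.8, 0.2, 5.7]
grip_width: 0.0556
grip_force: 65.0
```

>>> {"api": "step_arm", "payload": {
  "steps": [
    [[0,0,2,0],[0,-5,1,0],[0,-12,0,0],[0,-15,0,0],[0,-15,0,0],[0,-15,0,0],[0,-13,0,0],[0,-6,0,0],[0,0,0,0]]
  ]
}}

```text
clock: 15.05
eef_pos: [0.6079, 0.1646, 0.09]
ee_rot: [0.71, 0.704, 0.0, 0.0]
wrist_force: [-0.2, 0.4, -5.2]
grip_width: 0.0556
grip_force: 64.3
```

>>> {"api": "step_arm", "payload": {
  "steps": [
    [[0,0,8,0],[0,0,16,0],[0,0,20,0],[-2,-5,20,0],[-4,-15,18,0],[-6,-25,12,0],[-6,-30,6,0],[0,-35,0,0],[0,-35,0,0],[0,-35,0,0]]
  ]
}}

```text
clock: 16.05
eef_pos: [0.59, -0.0146, 0.1908]
ee_rot: [0.709, 0.705, 0.001, 0.0]
wrist_force: [0.8, -0.9, -4.1]
grip_width: 0.0555
grip_force: 64.6
```

>>> {"api": "step_arm", "payload": {
  "steps": [
    [[0,-35,0,0],[0,-35,0,0],[0,-35,0,0],[3,-35,0,0],[4,-35,0,0],[5,-30,0,0],[6,-25,0,0],[5,-20,0,0],[2,-14,0,0],[0,0,0,0]]
  ]
}}

```text
clock: 17.05
eef_pos: [0.6152, -0.2794, 0.1899]
ee_rot: [0.71, 0.705, -0.0, 0.0]
wrist_force: [0.7, 0.8, -3.1]
grip_width: 0.0556
grip_force: 64.5
```

```bash
python3 door.py d4
python3 - <<'E'
from h import *
f=np.load('d4.npz'); C=cloud(f["d"],f["K"],f["W"]); hsv=cv2.cvtColor(f["im"],cv2.COLOR_BGR2HSV)
a,d,K,W=snap("scene"); C=cloud(d,K,W); z=C[...,2]
b=f["im"][180:360,90:490]; cv2.imwrite("pics/p4.png",np.hstack([cv2.resize(a[150:400,150:480],(400,300)),cv2.resize(b,(400,300))]))
E
```

```text
[ 0.6152 -0.2794  0.1899] [ 0.7  0.8 -3.1] [-0.44  0.5   1.38 -0.    1.26 -0.44]
door line [ 2.0000e-02 -1.0000e+00  6.8559e+02  6.4250e+01] theta 91.96417 [193 201 104   8 324] ((686.0352783203125, 62.58869934082031), (15.145259857177734, 242.01759338378906), 2.7922213077545166)
```

View pics/p4.png

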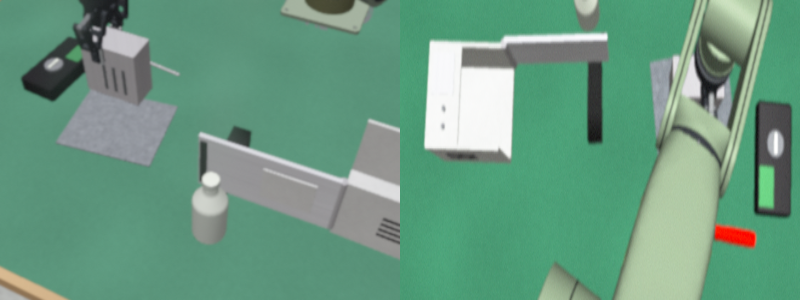

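The door holds at 92°. The module hangs upright above the mat (left crop, at (117,65)). Lowering it now.

>>> {"api": "step_arm", "payload": {
  "steps": [
    [[0,-3,-15,0],[0,-2,-20,0],[0,0,-20,0],[0,0,-18,0],[0,0,-12,0],[0,0,-8,0],[0,0,-5,0],[0,0,-3,0],[0,0,0,0]]
  ]
}}

```text
clock: 18.05
eef_pos: [0.6149, -0.2832, 0.089]
ee_rot: [0.709, 0.705, 0.0, 0.0]
wrist_force: [-0.8, -0.5, -3.6]
grip_width: 0.0554
grip_force: 64.6
```

>>> {"api": "step_arm", "payload": {
  "steps": [
    [[0,0,-1.5,0],[0,0,-1.5,0],[0,0,-1,0],[0,0,0,0]]
  ]
}}

```text
clock: 18.45
eef_pos: [0.6147, -0.2833, 0.0848]
ee_rot: [0.709, 0.705, 0.0, -0.0]
wrist_force: [0.3, -0.4, -4.0]
grip_width: 0.0555
grip_force: 64.6
```

>>> {"api": "step_arm", "payload": {
  "steps": [
    [[0,0,-0.7,0],[0,0,-0.7,0],[0,0,-0.6,0],[0,0,0,0]]
  ]
}}

```text
clock: 18.85
eef_pos: [0.6147, -0.2832, 0.0827]
ee_rot: [0.709, 0.705, -0.0, -0.0]
wrist_force: [-0.5, 0.0, -3.9]
grip_width: 0.0551
grip_force: 64.6
```

>>> {"api": "step_arm", "payload": {
  "steps": [
    [[0,0,-0.5,0],[0,0,-0.5,0],[0,0,0,0]]
  ]
}}

```text
clock: 19.15
eef_pos: [0.6148, -0.2834, 0.0826]
ee_rot: [0.709, 0.705, 0.0, 0.0]
wrist_force: [-1.2, 0.5, 0.9]
grip_width: 0.0552
grip_force: 65.2
```

Force has come off and the module is on the mat. I'll release it and rise.

>>> {"api": "step_arm", "payload": {
  "steps": [
    [[0,0,0,0],[0,0,0,0],[0,0,0,0],[0,0,0,0]]
  ],
  "grip": 75
}}

```text
clock: 19.55
eef_pos: [0.615, -0.2833, 0.082]
ee_rot: [0.709, 0.705, 0.0, 0.0]
wrist_force: [-0.6, 0.6, 1.1]
grip_width: 0.0746
grip_force: 0.0
```

>>> {"api": "step_arm", "payload": {
  "steps": [
    [[0,0,5,0],[0,0,12,0],[0,0,20,0],[0,0,30,0],[0,0,35,0],[-20,0,30,0],[-35,0,15,0],[-40,20,10,0],[-40,20,0,0],[-40,20,0,0]]
  ]
}}

```text
clock: 20.55
eef_pos: [0.4385, -0.2227, 0.2403]
ee_rot: [0.709, 0.705, 0.0, 0.001]
wrist_force: [0.8, -0.0, 0.4]
grip_width: 0.0752
grip_force: 0.0
```

>>> {"api": "step_arm", "payload": {
  "steps": [
    [[-30,30,0,0],[-20,40,0,0],[0,40,0,0],[0,40,0,0],[0,30,0,0],[0,10,0,0],[0,0,0,0]]
  ]
}}

```text
clock: 21.25
eef_pos: [0.39, -0.0326, 0.2397]
ee_rot: [0.708, 0.706, 0.0, 0.001]
wrist_force: [0.2, -1.0, 0.1]
grip_width: 0.0751
grip_force: 0.0
```

```bash
python3 door.py d5
python3 - <<'E'
from h import *
f=np.load('d5.npz'); C=cloud(f["d"],f["K"],f["W"]); z=C[...,2]
P=C[(z>.116)&(z<.13)&(abs(C[...,0]-.615)<.08)&(abs(C[...,1]+.268)<.1)]; print("module top",len(P),cv2.minAreaRect((P[:,:2]*1000).astype(np.float32)),np.median(P[:,2]))
a,d,K,W=snap("scene"); b=f["im"][150:390,90:490]; cv2.imwrite("pics/p5.png",np.hstack([cv2.resize(a[150:400,150:480],(400,300)),cv2.resize(b,(400,300))]))
E
```

```text
[ 0.39   -0.0326  0.2397] [ 0.2 -1.   0.1] [-0.11  0.02  1.92 -0.    1.2  -0.11]
door line [ 2.0000e-02 -1.0000e+00  6.8544e+02  6.4500e+01] theta 91.956116 [193 201 104   8 344] ((683.550048828125, 62.48143005371094), (15.498648643493652, 241.90591430664062), 1.4994479417800903)
module top 1085 ((612.90283203125, -266.62457275390625), (55.53108596801758, 111.40634155273438), 0.09053643047809601) 0.12218785235954943
```

View pics/p5.png

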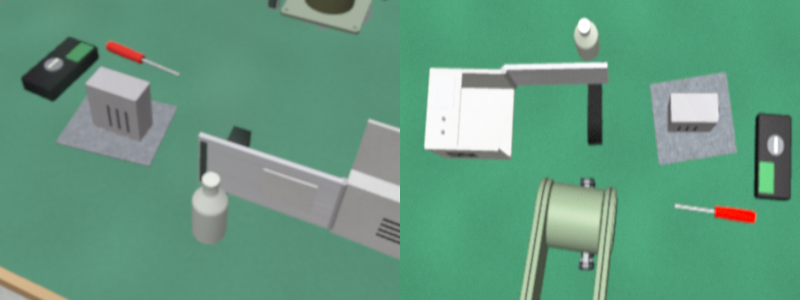

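The pictures show the module upright in the middle of the mat (right crop, (693,112)), about 3 mm off centre. The wedge at (594,113) holds the door open at 92°, and the other items haven't moved. Handing in.

```bash
python3 -c "
from bench import ctrl
print(ctrl.finish_job())"
```

```text
the job is handed in; nothing more can be done
None
```

The job is handed in after about 21 s of robot time: the wedge alone holds the door open at about 92°, the module stands upright on the mat about 3 mm off centre, and the bottle, meter and screwdriver look undisturbed; the gripper lightly touched (about 6 N), most likely, the dock's side wall once while bringing the wedge in.

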